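Pack and latch the specimen transport case

ROBOT

A 7-joint arm with a two-finger parallel gripper is mounted at the origin on a cart in front of the work surface, level with it; the furniture and walls round the work are solid. World frame = base frame: x ahead of the robot, y to its left, z up, the work surface at z = 0. Lengths are in m, angles in rad, forces in N, time in s.
With the tool pointing down it reaches from about 0.35 to 0.9 m from the base axis. Payload 8.1 kg.
Tool frame: the origin (TCP) lies between the finger pads; the fingertips stand 25 mm ahead of it and the grasp point (between the pads) lies 6 mm ahead of it; z points along the fingers, y is the direction in which the jaws open and shut (so a half turn about z gives the same grasp; the last joint's range is limited). The gripper opens to 92 mm and grips with 3 to 60 N. Pads are 19 mm wide; open, the fingers measure 130 mm over their backs; the gripper's body (75 mm by 190 mm) begins 47 mm behind the grasp point.
Start: joints at [1.187, 0.434, 0.025, 1.573, -0.012, 1.134, -0.075], TCP at [0.173, -0.601, 0.252] pointing down, gripper open.
Joint ranges: [-2.62, 2.62], [-0.44, 2.09], [-1.27, 1.32], [0.08, 2.57], [-1.32, 4.46], [0.12, 2], [-2.74, 2.74]. Speed limits (rad/s): [2.22, 2.22, 3.01, 3.01, 3.14, 3.14, 3.14].

INTERFACE

Orientations are given as a rotation vector (axis times angle).
In Python, from cell import * gives the robot as it stands.
- The arm moves only by the shell command python3 -m jog 'ROWS' [FORCE]. ROWS is JSON, one flat list of numbers, 5 for each row, row after row: the finger opening in mm, from 0 to 91.8, then the shift along the tool's x, y, z in units of 40 mm (1.0 is 40 mm), then the turn about the tool's z in units of 6 degrees (1.0 is 6 degrees). A call has 1 to 20 rows; each row shifts and turns the pose as measured when the row begins, along the tool's axes as they then stand; what a row does not reach is not made up. A row lasts 1/12 s, in which the tool goes at most 41.7 mm and 7.16 degrees, less where a joint would pass 70% of its speed; a pose out of reach is approached as far as the arm can. A call is refused whole if a number of a shift passes 1 or a number of a turn 1, either way. A call with a gripper value outside its range is refused whole. The fingers move at their own pace and stop on an object; FORCE is the grip in N (left out, the last holds). Time passes only in rows, so rows that do not move let the fingers close. It gives the time, the measured TCP pose, the force and the opening at its end, in the units of the state.
- observe(): the state, without advancing time (a new reading comes with each control period).
- get_image(name): name is "scene" or "top" or "wrist"; returns the picture (384x512x3 uint8, red, green, blue); there is no depth.
- camera_params(name): a dict with "intrinsics" (3x3 intrinsics, pixels), "xyz" and "orientation" of the camera in the world. Camera axes: x right, y down, z forward; pixel columns grow to the right and rows downward; lengths in m; the calibration is good to about 2 mm. A picture is of the moment at which its call begins: read the wrist's pose just before it. camera_params takes no time and is no camera call; for the wrist camera it gives the pose at the moment of the call.
- sign_off(): hands the job in, once; it reports no verdict.
The state is a dict: "clock": time; "joints": joint angles; "dq": joint speeds; "joint_efforts": joint torques, N m; "position": TCP position; "ee_rot": TCP orientation; "force": force on the tool from outside, world axes, zero at the start; "ft_torque": the same for the moment, N m; "width": opening from 0.0 (shut) to 1.0 (fully open).
Only numpy, scipy, OpenCV 4.12 (cv2) and the standard library are available. Lean on these libraries where they do the work, as an engineer would, in place of code of your own. Each camera call takes 0.05 s, during which the arm holds its last target. There are 200 camera calls.

TASK

Get the courier's transport case ready to go. The dark blue slide box was dropped into it on end and sticks out above the rim: tip it over so it lies flat and slide it along to one end, then stand the red-capped specimen cup, kept upright all the way, on the case floor in the room this makes. Swing the lid shut and press its front edge down until the yellow catch snaps over it and holds it closed, leaving the things round about where they are.

Things in the scene. Friction and masses are not known exactly. Their poses are not given: they have to be found in the camera images.
- transport_case: Light grey plastic case, fixed, its lid standing open at the back. Outside 116 (own x) x 212 (own y) x 78 mm to the rim; walls and floor 6 mm, inside 104 x 200 x 72 mm deep; a soft black seal stands 3 mm above the rim. Origin: middle of the underside; x points to the hinge (away from the robot), y to its left end, z up. Grip loops stick out 15 mm at both ends, 44 mm up.
- case_lid (a joint): Angle of the slate-grey lid, hinged along the case's back rim, rad: 0 shut, 1.57 upright, at most 1.9 leaning back. The stiff hinge (about 0.2 Nm) holds it where it is left. The last degrees squash the seal and push the catch aside: about 8 to 12 N at the front; if not caught, it stays ajar by 0.02 rad or more.
- lid_hinge (a point): Middle of the lid's hinge line: 63 mm behind the case's middle (case +x), 78 mm above the bench. The lid is a panel 127 x 218 mm, 6 mm thick, with a raised field 100 x 182 mm of 4 mm more on its outside; from the hinge it reaches 124 mm, its tongue 134 mm.
- lid_front (a point): Point on the outside (top when shut) of the lid's raised field, mid-width, 100 mm from the hinge line; 88 mm above the bench when shut. A good place to push and press. Its own z axis points out of the lid's outer face.
- case_catch (a joint): Angle of the yellow rocker catch, 40 mm wide, mid-way on the case's front wall, rad: 0 upright (at rest, and latched when the lid is shut); grows to 0.35 as its hook is pushed out toward the robot; a spring returns it. The lid's tongue rides down its sloped head (top 22 mm above the rim) and snaps under the hook by itself when the lid is pressed fully down.
- slide_box: Dark navy closed slide box, 35 (own x) x 89 (own y) x 31 (own z) mm, 110 g. It starts on end inside the case, own y up, 17 mm above the rim, right of the case's middle. Origin: centre of its underside; own z points out of its labelled top. At first its underside faces the case's left end: tipped to the left it lies right way up. It may end on any long face.
- slide_box_centre (a point): Centre of the slide box's volume. Standing on end, the box's top is 95 mm above the bench; lying on its underside on the case floor, this centre is 22 mm above the bench.
- specimen_cup: White specimen cup with a red screw cap, 60 mm across at the cap, 54 mm at the body, 66 mm high, cap from 52 to 66 mm, 45 g, standing on the bench to the right of the case among other small things. Origin: centre of its underside; z up.
- swab_tub: Bystander: small white tub with an orange lid, 48 mm across, 41 mm high. Origin: centre of its underside.
- dropper_bottle: Bystander: small white dropper bottle with a red tip, 26 mm across, 66 mm high. Origin: centre of its underside.
- tape_roll: Bystander: roll of cream tape lying flat behind the work, 76 mm across, 24 mm high. Origin: centre of its underside.
Mind the look-alikes: they are no part of the job. Of the things that look like the specimen_cup, the smaller one is meant. Leave any turquoise look-alike of the slide_box alone.

How it is judged:
By the outcome, as a careful person would: the job done as asked, in the order asked, and still so for the second after the job is handed in, with the robot touching nothing.
It also fails if it takes over 72 s, if anything falls off the work surface, if the arm or the gripper's body presses on something with over 40 N, if the wrist force passes 120 N, or if a joint passes its speed limit or range.

## Working session

There is one attempt and no reset: what is moved stays moved. The work goes in short steps, Python scripts to look and compute and a shell command to move; the robot and the scene stay as the last step left them, time stands still between calls to the robot, and variables do not carry over. Pictures are saved under pics/ and viewed, about 8 in all and at most 12, crops included, and the job is handed in when it is done.

```bash
ls; mkdir -p pics
python3 - <<'E'
from cell import *
import cv2,numpy as np
a=get_image("scene");b=get_image("top")
cv2.imwrite("pics/s0.png",a[:,:,::-1]);cv2.imwrite("pics/t0.png",b[:,:,::-1])
for n in("scene","top","wrist"):print(n,camera_params(n))
print(observe())
E
```

```text
pics
scene {'intrinsics': array([[423.17584942,   0.        , 251.0359438 ],
       [  0.        , 423.17584942, 192.54162071],
       [  0.        ,   0.        ,   1.        ]]), 'xyz': array([-0.03600198,  0.53295173,  0.84962557]), 'orientation': array([-0.95490436,  2.43696692, -1.08855822])}
top {'intrinsics': array([[398.93200014,   0.        , 257.80285287],
       [  0.        , 398.93200014, 191.20729255],
       [  0.        ,   0.        ,   1.        ]]), 'xyz': array([ 0.3682099 , -0.08798167,  1.14388825]), 'orientation': array([-2.14384036,  2.10883247, -0.19511364])}
wrist {'intrinsics': array([[293.48618607,   0.        , 260.15382453],
       [  0.        , 293.48618607, 190.76833547],
       [  0.        ,   0.        ,   1.        ]]), 'xyz': array([ 0.23837209, -0.58257946,  0.38519602]), 'orientation': array([ 2.34218109, -1.76279783, -0.22759325])}
{'clock': 0.1, 'joints': array([ 1.18739209,  0.43514238,  0.02497738,  1.57397302, -0.01154887,
        1.13401301, -0.07511357]), 'dq': array([ 2.68412313e-04, -3.97700420e-04,  1.33510720e-03, -3.90617320e-03,
        9.98443043e-04, -7.88740128e-05,  6.12009194e-04]), 'joint_efforts': array([ 1.95216882e-03, -6.69128323e+01,  9.87553708e-01, -3.15147150e+01,
       -6.05116482e-02,  3.74510558e-02,  3.91323829e-05]), 'position': array([ 0.17302726, -0.60014466,  0.25104308]), 'ee_rot': array([-3.10936272e+00, -4.39350383e-01,  5.74618666e-04]), 'force': array([ 0.43778134,  0.71177207, -0.2693682 ]), 'ft_torque': array([ 0.02167832, -0.02701436, -0.05178351]), 'width': 0.9972823707530002}
```

View pics/s0.png

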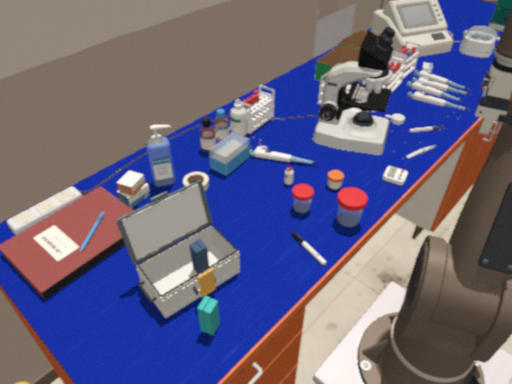

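View pics/t0.png

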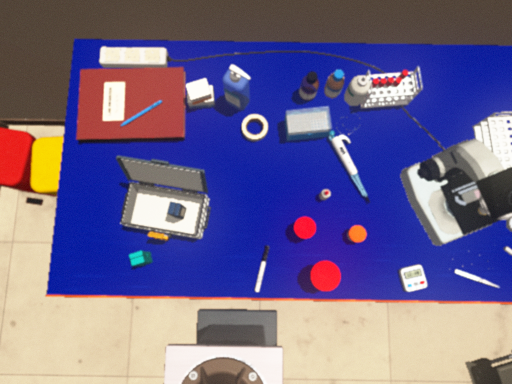

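Scene: the case is at about (190,265) with the navy box at (200,253). The turquoise look-alike is in front at (208,315). There are two red-capped cups, at scene (302,198) / top (305,228) and scene (351,205) / top (325,276). The first is the smaller, so it should be the one meant. I'll confirm in an enlarged crop.

```bash
cat > h.py <<'E'
from cell import *
import cv2,numpy as np
from scipy.spatial.transform import Rotation as R
def P(n):
    c=camera_params(n);return c["intrinsics"],c["xyz"],R.from_rotvec(c["orientation"]).as_matrix()
def ray(p,uv):
    K,x,r=p;d=r@np.linalg.solve(K,[uv[0],uv[1],1.]);return x,d
def atz(p,uv,z):
    o,d=ray(p,uv);return o+d*(z-o[2])/d[2]
def tri(*prs):
    A=np.zeros((3,3));b=np.zeros(3)
    for p,uv in prs:
        o,d=ray(p,uv);d=d/np.linalg.norm(d);M=np.eye(3)-np.outer(d,d);A+=M;b+=M@o
    X=np.linalg.solve(A,b);return X,[np.round(np.array(proj(p,X))-uv,1) for p,uv in prs]
def proj(p,X):
    K,x,r=p;q=K@(r.T@(np.asarray(X)-x));return q[:2]/q[2]
def crop(img,u,v,w,h,s):
    c=img[v:v+h,u:u+w];return cv2.resize(c,None,fx=s,fy=s,interpolation=cv2.INTER_CUBIC)
E
python3 - <<'E'
from h import *
a=cv2.imread("pics/s0.png");b=cv2.imread("pics/t0.png")
A=crop(a,110,170,150,175,3.4)[:, :400*2]
m=np.zeros((600,800,3),np.uint8)
x=crop(b,110,150,110,120,3.6);m[:x.shape[0],:x.shape[1]]=x       # top case
y=crop(a,115,170,135,170,2.9);m[:y.shape[0],400:400+y.shape[1]]=y  # scene case
z=crop(b,285,205,90,90,1.8);m[435:435+z.shape[0],0:z.shape[1]]=z
w=crop(a,275,160,110,80,2);m[435:435+w.shape[0],170:170+w.shape[1]]=w
cv2.imwrite("pics/m1.png",m)
S,T=P("scene"),P("top")
hs=cv2.cvtColor(a,cv2.COLOR_BGR2HSV);ht=cv2.cvtColor(b,cv2.COLOR_BGR2HSV)
def blobs(h):
    k=((((h[:,:,0]<5)|(h[:,:,0]>174))&(h[:,:,1]>180)&(h[:,:,2]>120))).astype(np.uint8)
    n,l,st,c=cv2.connectedComponentsWithStats(k);return [(st[i],c[i].round(1)) for i in range(1,n) if st[i][4]>30]
print(blobs(hs));print(blobs(ht))
E
```

```text
[(array([338, 197,  27,  13,  89], dtype=int32), array([350.1, 205.6]))]
[(array([   0,  127,   34,   59, 1553], dtype=int32), array([ 13.5, 155.3])), (array([294, 218,  21,  20, 324], dtype=int32), array([304.1, 227.4])), (array([311, 262,  29,  29, 675], dtype=int32), array([324.7, 275.8]))]
```

View pics/m1.png

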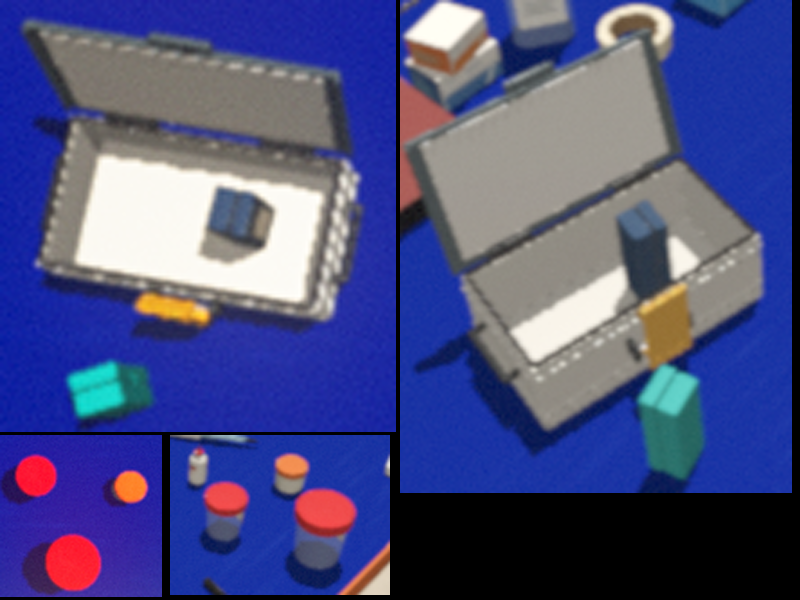

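The crops show two red-capped cups. The smaller is at scene (303,191) / top (304,227), with a cap about 21 px across. The larger has a 29 px cap at top (325,276). The navy box stands right of the case's middle, with its top at top (174,209) / scene (199,246), and the turquoise box is outside at the front. Now I'll triangulate.

Run:
```python
from h import *
S,T=P("scene"),P("top")
np.set_printoptions(precision=4,suppress=True)
t=lambda u,v:np.array([110+u/3.6,150+v/3.6])
s=lambda u,v:np.array([115+(u-400)/2.9,170+v/2.9])
print("cup",tri((T,np.array([304.1,227.4])),(S,np.array([303,191.5]))), atz(T,[304.1,227.4],.066))
K=T[0];print("cap dia",21/K[0,0]*(1.144-.066),29/K[0,0]*1.06)
print("box",tri((T,t(231,213)),(S,s(643,221))),atz(T,t(231,213),.095))
top=[(40,268),(330,320),(355,165),(75,118)]
c=[atz(T,t(*p),.078) for p in top]
for p in c:print(p)
for i in range(4):print(np.linalg.norm(c[i]-c[(i+1)%4]))
print("mid",np.mean(c,0)); d=c[0]+c[3]-c[1]-c[2];print("yaw of y axis",np.degrees(np.arctan2(-d[0],d[1])))
print("scene corners",[atz(S,s(*p),.078) for p in [(762,238),(527,372)]])
print("turq",atz(T,t(95,378),.089))
for u in[(357,234),(325,194)]:print("tub/bottle",atz(T,u,.05))
# cam model of wrist
o=observe();W=P("wrist");r=R.from_rotvec(o["ee_rot"]).as_matrix();print(r,r.T@(W[1]-o["position"]),r.T@W[2])
```

```text
cup (array([ 0.4696, -0.2154,  0.0577]), [array([0.1, 0.2]), array([-0.2, -0. ])]) [ 0.4694 -0.214   0.066 ]
cap dia 0.056746513170995695 0.07705573879655482
box (array([0.5105, 0.1351, 0.0889]), [array([-0.1, -0.1]), array([0.2, 0. ])]) [0.5093 0.1335 0.095 ]
[0.4681 0.2766 0.078 ]
[0.4332 0.0598 0.078 ]
[0.5495 0.0458 0.078 ]
[0.5821 0.2591 0.078 ]
0.21965954898598875
0.11717617524923278
0.21573982009485643
0.11537057331267149
mid [0.5082 0.1603 0.078 ]
yaw of y axis -8.908613596380532
scene corners [array([0.4334, 0.076 , 0.078 ]), array([0.4718, 0.2861, 0.078 ])]
turq [0.3879 0.2268 0.089 ]
tub/bottle [ 0.4552 -0.3606  0.05  ]
tub/bottle [ 0.5649 -0.2746  0.05  ]
[[ 0.9609  0.2771 -0.0006]
 [ 0.2771 -0.9608  0.0013]
 [-0.0002 -0.0014 -1.    ]] [ 0.0676  0.001  -0.1342] [[-0.0006 -0.968  -0.251 ]
 [ 1.     -0.0004 -0.0009]
 [ 0.0008 -0.251   0.968 ]]
```

```bash
cat >> h.py <<'E'
def plan(target,yaw=None):
    o=observe();r=R.from_rotvec(o["ee_rot"]).as_matrix();y=np.degrees(np.arctan2(r[1,0],r[0,0]))
    if yaw is None: yaw=y
    a=np.radians(yaw);D=np.array([[np.cos(a),np.sin(a),0],[np.sin(a),-np.cos(a),0],[0,0,-1]])
    print("at",o["position"].round(4),"yaw",round(y,2),"tilt",r[:,2].round(3),"turn units",round((y-yaw)/6,2),"shift units",(D.T@(np.array(target)-o["position"])/.04).round(3),"F",o["force"].round(1),"w",round(o["width"]*91.8,1),"t",o["clock"])
E
python3 -m jog '[91.8,0,0,-0.2,1, 91.8,0,0,-0.2,1, 91.8,0,0,-0.1,1, 91.8,0,0,0,1, 91.8,0.445,-0.88,0,0.2, 91.8,0.445,-0.88,0,0, 91.8,0.445,-0.88,0,0, 91.8,0.445,-0.88,0,0, 91.8,0.445,-0.88,0,0, 91.8,0.445,-0.88,0,0, 91.8,0.445,-0.88,0,0, 91.8,0.445,-0.88,0,0, 91.8,0.445,-0.88,0,0, 91.8,0.445,-0.88,0,0]' 20; python3 -c "
from h import *
plan([.45,-.215,.27],-9)"
```

```text
clock: 1.27
position: [0.4109, -0.2787, 0.2658]
ee_rot: [-3.121, 0.314, 0.017]
force: [1.3, -1.5, 0.3]
width: 1.003
at [ 0.4109 -0.2787  0.2658] yaw -11.49 tilt [-0.01   0.005 -1.   ] turn units -0.42 shift units [ 0.716 -1.726 -0.106] F [ 1.3 -1.5  0.3] w 92.0 t 1.2667
```

```bash
python3 -m jog '[91.8,0.3,-0.8,0,0, 91.8,0.3,-0.6,0,0, 91.8,0,0,0,-0.4, 91.8,0,0,0,0]'
python3 - <<'E'
from h import *
plan([.45,-.215,.27],-9)
W=P("wrist");b=get_image("wrist")[:,:,::-1];cv2.imwrite("pics/w1.png",b)
np.savez("w1.npz",K=W[0],x=W[1],r=W[2])
for z in(.0,.066):print(proj(W,[.4695,-.215,z]),proj(W,[.4695+.03,-.215,z]))
E
```

```text
clock: 1.6
position: [0.452, -0.2152, 0.2649]
ee_rot: [-3.125, 0.223, 0.016]
force: [0.0, -0.3, -0.5]
width: 1.003
at [ 0.452  -0.2152  0.2649] yaw -8.16 tilt [-0.01   0.009 -1.   ] turn units 0.14 shift units [-0.049  0.002 -0.126] F [ 0.  -0.3 -0.5] w 92.0 t 1.6
[259.35027014 150.95160253] [256.11662671 128.61324517]
[258.70515829 158.53254659] [254.82584116 132.01895693]
```

View pics/w1.png

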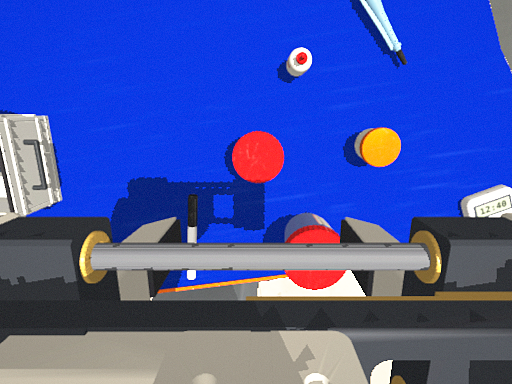

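Wrist view: the smaller red cap is at (258,157), where the estimate predicts (259,158.5). The orange tub is at (378,147), the dropper bottle at (299,62), and the large cup is partly hidden at (315,255). The cup fix is consistent, so I move to the case.

```bash
python3 -m jog '[0,-0.07,-0.84,-0.03,0, 0,-0.07,-0.84,-0.03,0, 0,-0.07,-0.84,-0.03,0, 0,-0.07,-0.84,-0.03,0, 0,-0.07,-0.84,-0.03,0, 0,-0.07,-0.84,-0.03,0, 0,-0.07,-0.84,-0.03,0, 0,-0.07,-0.84,-0.03,0, 0,-0.07,-0.84,0,0.1, 0,-0.07,-0.84,0,0, 0,0,0,0,0,0,0,0,0,0]'
python3 - <<'E'
from h import *
plan([.47,.12,.27],-9)
b=cv2.imread("pics/w1.png");h=cv2.cvtColor(b,cv2.COLOR_BGR2HSV)
k=(((h[:,:,0]<5)|(h[:,:,0]>174))&(h[:,:,1]>180)&(h[:,:,2]>120)).astype(np.uint8)
n,l,st,c=cv2.connectedComponentsWithStats(k);i=[i for i in range(1,n) if 40<st[i][2]<60 and st[i][1]<200][0];print(st[i],c[i])
q=np.load("w1.npz");W=(q["K"],q["x"],q["r"])
print("cup",tri((W,c[i]),(P("top"),np.array([304.1,227.4]))),atz(W,c[i],.066))
W=P("wrist");b=get_image("wrist")[:,:,::-1];cv2.imwrite("pics/w2.png",b)
np.savez("w2.npz",K=W[0],x=W[1],r=W[2])
E
```

```text
clock: 2.65
position: [0.4774, 0.1187, 0.2753]
ee_rot: [-3.121, 0.319, 0.02]
force: [0.1, -0.5, 0.3]
width: 0.178
at [0.4774 0.1187 0.2753] yaw -11.66 tilt [-0.012  0.006 -1.   ] turn units -0.44 shift units [-0.188 -0.003  0.133] F [ 0.1 -0.5  0.3] w 16.3 t 2.65
[ 232  131   52   52 2021] [257.61801089 156.76496784]
cup (array([ 0.47033053, -0.21432193,  0.05914201]), [array([0.5, 0.2]), array([-0.2, -0.1])]) [ 0.47167749 -0.21406664  0.066     ]
```

View pics/w2.png

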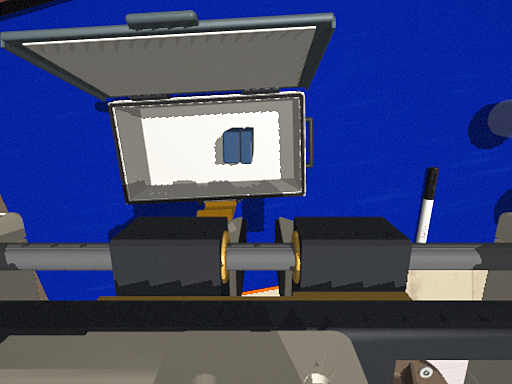

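Wrist view: case rim corners are at (128,201), (304,195), (303,93) and (109,103). The navy box top is centred at about (238,145), and the lid's far edge runs from (0,37) to (334,15).

Run:
```python
from h import *
np.set_printoptions(precision=4,suppress=True)
q=np.load("w2.npz");W=(q["K"],q["x"],q["r"]);T=P("top")
t=lambda u,v:np.array([110+u/3.6,150+v/3.6])
c=[atz(W,p,.079) for p in [(128,201),(304,195),(303,93),(109,103)]];print(np.array(c))
for i in range(4):print(np.linalg.norm(c[i]-c[(i+1)%4]))
d=c[0]+c[3]-c[1]-c[2];m=np.mean(c,0);print(m,"yaw",np.degrees(np.arctan2(-d[0],d[1])))
B=tri((W,np.array([238.,145.])),(T,t(231,213)));print("box",B,atz(W,(238,145),.095))
L=tri((W,np.array([334,15.])),(T,t(340,72)));print("lid R",L)
L2=tri((W,np.array([1,37.])),(T,t(23,22)));print("lid L",L2)
a=np.radians(-9);x=np.array([np.cos(a),np.sin(a)]);y=np.array([-np.sin(a),np.cos(a)])
for p in(B[0],L[0],L2[0]):print("local",x@(p-m)[:2],y@(p-m)[:2],p[2])
```

```text
[[0.4767 0.2779 0.079 ]
 [0.4421 0.0738 0.079 ]
 [0.5541 0.0563 0.079 ]
 [0.5865 0.2627 0.079 ]]
0.2070015928508924
0.11337398516210093
0.20894647461994795
0.1108476085566145
[0.5149 0.1677 0.079 ] yaw -9.252208803279272
box (array([0.5131, 0.1382, 0.0692]), [array([-0.6,  0.4]), array([ 0.3, -0.1])]) [0.5159 0.1349 0.095 ]
lid R (array([0.5949, 0.0443, 0.191 ]), [array([0. , 0.8]), array([ 0. , -0.2])])
lid L (array([0.6242, 0.2596, 0.1994]), [array([0.3, 1. ]), array([ 0.1, -0.2])])
local 0.0028852539699899173 -0.0294185616613191 0.0692165437230527
local 0.09832608526899735 -0.10937718488384382 0.19103187864934681
local 0.09362935493986671 0.10788319017336731 0.1993586555381988
```

```bash
python3 -m jog '[0,0,0,0,-0.5, 0,0,0,0,0]'; python3 -c "
from h import *
plan([.5036,.0934,.097])"
```

```text
clock: 2.87
position: [0.4775, 0.116, 0.275]
ee_rot: [-3.128, 0.242, 0.02]
force: [-0.4, -0.6, -0.0]
width: 0.016
at [0.4775 0.116  0.275 ] yaw -8.84 tilt [-0.013  0.005 -1.   ] turn units 0.0 shift units [0.732 0.458 4.451] F [-0.4 -0.6 -0. ] w 1.5 t 2.8667
```

```bash
python3 -m jog '[0,0.4,0.25,0.3,0, 0,0.33,0.2,0.6,0, 0,0,0,0.8,0, 0,0,0,0.8,0, 0,0,0,0.6,0, 0,0,0,0.6,0, 0,0,0,0,0]'; python3 -c "
from h import *
plan([.5036,.0934,.097])"
```

```text
clock: 3.45
position: [0.5061, 0.0796, 0.1235]
ee_rot: [-3.127, 0.293, 0.008]
force: [-0.8, -0.2, 0.0]
width: 0.003
at [0.5061 0.0796 0.1235] yaw -10.7 tilt [-0.005  0.001 -1.   ] turn units 0.0 shift units [-0.126 -0.326  0.662] F [-0.8 -0.2  0. ] w 0.3 t 3.45
```

```bash
python3 -m jog '[0,-0.12,-0.33,0,-0.28, 0,0,0,0.3,0, 0,0,0,0.3,0, 0,0,0,0.05,0]'; python3 -c "
from h import *
plan([.5036,.0934,.097])"
```

```text
clock: 3.78
position: [0.5053, 0.0918, 0.1006]
ee_rot: [-3.131, 0.257, 0.004]
force: [-0.5, -0.6, -0.0]
width: 0.003
at [0.5053 0.0918 0.1006] yaw -9.38 tilt [-0.002  0.001 -1.   ] turn units 0.0 shift units [-0.049 -0.033  0.09 ] F [-0.5 -0.6 -0. ] w 0.3 t 3.7833
```

```bash
python3 -m jog '[0,0,-0.15,0.06,0, 0,0,-0.15,0,0, 0,0,-0.15,0,0, 0,0,-0.15,0,0, 0,0,-0.15,0,0]'
python3 - <<'E'
from h import *
plan([.5036,.0934,.097])
W=P("wrist");b=get_image("wrist")[:,:,::-1];s=get_image("scene")[:,:,::-1]
m=np.hstack([cv2.resize(b[60:230,90:330],(400,283)),cv2.resize(s[170:310,110:308],(400,283))]);cv2.imwrite("pics/w3.png",m)
E
```

```text
clock: 4.2
position: [0.5131, 0.124, 0.1032]
ee_rot: [-3.129, 0.261, -0.005]
force: [-0.1, 0.2, -0.5]
width: 0.003
at [0.5131 0.124  0.1032] yaw -9.52 tilt [ 0.004  0.001 -1.   ] turn units 0.0 shift units [-0.107  0.794  0.154] F [-0.1  0.2 -0.5] w 0.3 t 4.2
```

View pics/w3.png

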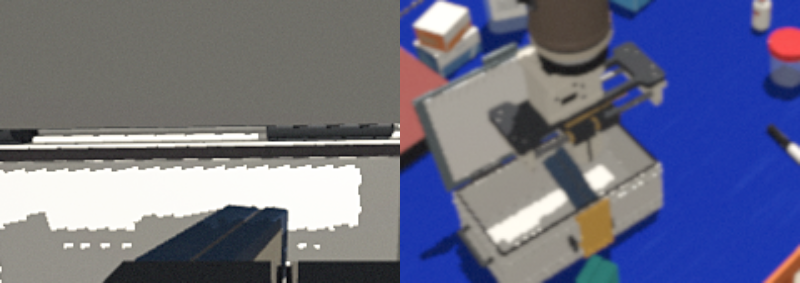

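The box is tilting left and its base is holding. I keep pushing.

```bash
python3 -m jog '[0,0,-0.2,0.05,0, 0,0,-0.2,0.05,0, 0,0,-0.2,0,0, 0,0,0,0,0, 0,0,0,0,0, 0,0,0.5,-0.3,0, 0,0,0.5,-0.6,0, 0,0,0.5,-0.6,0, 0,0,0.3,-0.3,0, 0,0,0,0,0]'
python3 - <<'E'
from h import *
plan([.5036,.0934,.097])
W=P("wrist");b=get_image("wrist")[:,:,::-1];cv2.imwrite("pics/w4.png",b);np.savez("w4.npz",K=W[0],x=W[1],r=W[2])
E
```

```text
clock: 5.13
position: [0.5034, 0.0787, 0.1711]
ee_rot: [-3.13, 0.251, 0.003]
force: [0.7, 0.4, -0.3]
width: 0.005
at [0.5034 0.0787 0.1711] yaw -9.16 tilt [-0.002  0.001 -1.   ] turn units 0.0 shift units [-0.054 -0.364  1.852] F [ 0.7  0.4 -0.3] w 0.5 t 5.1333
```

View pics/w4.png

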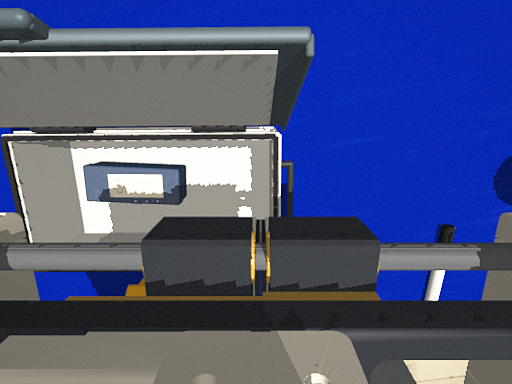

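The box lies flat, label up, spanning (84–186, 163–203) in the image. The case floor to its right is free. I measure the box before sliding it.

Run:
```python
from h import *
np.set_printoptions(precision=4,suppress=True)
q=np.load("w4.npz");W=(q["K"],q["x"],q["r"]);m=np.array([.512,.165])
a=np.radians(-9.1);x=np.array([np.cos(a),np.sin(a)]);y=np.array([-np.sin(a),np.cos(a)])
for n,p,z in[("bl",(86,163),.037),("br",(186,166),.037),("fr",(182,190),.037),("fl",(88,187),.037),("case br outer seal",(280,131),.08),("case bl",(3,137),.08),("floor back right",(252,149),.006),("floor back left",(73,141),.006)]:
    X=atz(W,p,z)[:2];print(n,X,"local",x@(X-m),y@(X-m))
for l in[(0,-.0)]:pass
X=m+x*0.004+y*-.045;print("target",X)
plan([X[0],X[1],.052])
```

```text
bl [0.5532 0.233 ] local 0.029949065747473417 0.07364847421095441
br [0.5358 0.1425] local 0.027030495689991184 -0.018454024311907225
fr [0.514  0.1513] local 0.00412166684114788 -0.013173298539107038
fl [0.531  0.2382] local 0.00714343508490859 0.07522746491435331
case br outer seal [0.5561 0.0546] local 0.061020102882437775 -0.10206253889358112
case bl [0.5852 0.2624] local 0.05687345950831316 0.10773725088665322
floor back right [0.5381 0.0811] local 0.039040455202280555 -0.07868163368816301
floor back left [0.5749 0.2582] local 0.047344353207115414 0.1020196287312901
target [0.5088 0.1199]
at [0.5034 0.0797 0.1702] yaw -9.14 tilt [-0.002  0.002 -1.   ] turn units 0.0 shift units [-0.024 -1.014  2.956] F [-0.3  0.1  0.1] w 0.4 t 5.1833
```

```bash
python3 -m jog '[0,0,-0.5,0,0, 0,0,-0.55,0.3,0, 0,0,-0.05,0.5,0, 0,0,-0.05,0.5,0, 0,0,-0.05,0.5,0, 0,0,-0.05,0.4,0, 0,0,0,0,0]'; python3 -c "
from h import *
plan([.5100,.1190,.052],-9.1)"
```

```text
clock: 5.77
position: [0.5106, 0.1372, 0.0746]
ee_rot: [-3.127, 0.247, 0.004]
force: [-0.1, 0.7, -0.3]
width: 0.004
at [0.5106 0.1372 0.0746] yaw -9.04 tilt [-0.002  0.005 -1.   ] turn units 0.01 shift units [0.058 0.452 0.565] F [-0.1  0.7 -0.3] w 0.4 t 5.7667
```

```bash
python3 -m jog '[0,0,0.46,0,0, 0,0,0,0,0, 0,0,0,0.3,0, 0,0,0,0.26,0, 0,0,0,0,0]'; python3 -c "
from h import *
plan([.5100,.1190,.052],-9.1)"
```

```text
clock: 6.18
position: [0.5059, 0.1226, 0.0496]
ee_rot: [-3.127, 0.241, 0.011]
force: [-0.5, -1.1, -0.9]
width: 0.007
at [0.5059 0.1226 0.0496] yaw -8.8 tilt [-0.007  0.006 -1.   ] turn units 0.05 shift units [ 0.116  0.073 -0.059] F [-0.5 -1.1 -0.9] w 0.7 t 6.1833
```

```bash
python3 -m jog '[0,0.05,-0.15,-0.05,0, 0,0,-0.15,0,0, 0,0,-0.15,0,0, 0,0,-0.15,0,0]'; python3 -m jog '[0,0.03,-0.15,0,0, 0,0,-0.12,0,0]';  python3 -c "
from h import *
plan([.5119,.1562,.052],-9.1)"
```

```text
clock: 6.52
position: [0.5123, 0.1481, 0.0528]
ee_rot: [-3.126, 0.242, 0.011]
force: [1.0, -0.5, 0.1]
width: 0.005
clock: 6.68
position: [0.5159, 0.161, 0.0537]
ee_rot: [-3.126, 0.24, 0.009]
force: [-0.3, -0.0, -0.9]
width: 0.004
at [0.5159 0.161  0.0537] yaw -8.78 tilt [-0.005  0.007 -1.   ] turn units 0.05 shift units [-0.079  0.135  0.042] F [-0.3 -0.  -0.9] w 0.4 t 6.6833
```

```bash
python3 -m jog '[0,0,-0.1,0,0, 0,0,-0.1,0,0]'; python3 -m jog '[0,0,-0.1,0,0, 0,0,-0.1,0,0]';  python3 -c "
from h import *
plan([.5119,.1562,.052],-9.1)"
```

```text
clock: 6.85
position: [0.5171, 0.1685, 0.0539]
ee_rot: [-3.129, 0.24, 0.01]
force: [-1.8, -19.2, 7.5]
width: 0.005
clock: 7.02
position: [0.5173, 0.1685, 0.0538]
ee_rot: [3.123, -0.248, -0.016]
force: [-4.0, -12.8, 14.3]
width: 0.003
at [0.5173 0.1685 0.0538] yaw -9.08 tilt [-0.011 -0.008 -1.   ] turn units 0.0 shift units [-0.084  0.324  0.046] F [ -4.  -12.8  14.3] w 0.3 t 7.0167
```

The box met the end wall, with about 19 N in y. I retreat and look.

```bash
python3 -m jog '[0,0,0.2,0,0, 0,0,0.3,-0.2,0, 0,0,0.3,-0.5,0, 0,0,0.3,-0.7,0, 0,0,0.3,-0.9,0, 0,0,0,-0.9,0, 91.8,0,0,-0.5,0, 91.8,0,0,0,0]'
python3 - <<'E'
from h import *
plan([.5036,.0934,.097])
W=P("wrist");b=get_image("wrist")[:,:,::-1];cv2.imwrite("pics/w5.png",b);np.savez("w5.npz",K=W[0],x=W[1],r=W[2])
E
```

```text
clock: 7.68
position: [0.5074, 0.1085, 0.2102]
ee_rot: [3.121, -0.249, -0.022]
force: [0.9, 0.5, 0.5]
width: 0.106
at [0.5074 0.1085 0.2102] yaw -9.12 tilt [-0.015 -0.009 -1.   ] turn units 0.0 shift units [-0.035  0.389  2.83 ] F [0.9 0.5 0.5] w 9.7 t 7.6833
```

View pics/w5.png

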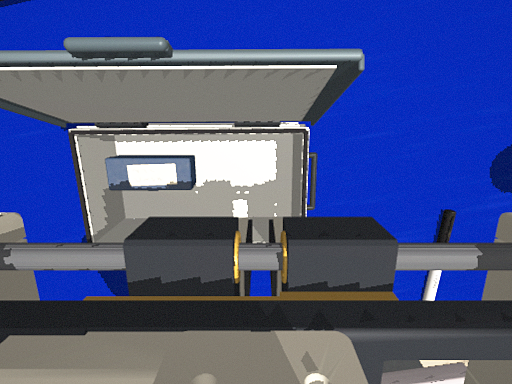

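The box now lies against the left end, at (106–195, 156–190). The floor is clear to the right, to about x=276.

Run:
```python
from h import *
np.set_printoptions(precision=4,suppress=True)
q=np.load("w5.npz");W=(q["K"],q["x"],q["r"]);m=np.array([.512,.165])
a=np.radians(-9.1);x=np.array([np.cos(a),np.sin(a)]);y=np.array([-np.sin(a),np.cos(a)])
for n,p,z in[("box top br",(195,161),.037),("box top bl",(108,161),.037),("box fr",(194,188),.037),("floor br",(276,142),.006),("floor bl",(115,139),.006),("rim br",(309,128),.08),("rim bl",(72,132),.08),("rim inner right",(303,190),.08),("rim inner left",(86,220),.08)]:
    X=atz(W,p,z)[:2];print(n,X,"local",x@(X-m),y@(X-m))
plan([.4705,-.2145,.21])
```

```text
box top br [0.5362 0.1707] local 0.022963099844161273 0.00948577104914358
box top bl [0.5508 0.2605] local 0.02319245230952612 0.1003992754651992
box fr [0.5077 0.1781] local -0.006368898325988795 0.012295434560802898
floor br [0.5387 0.0823] local 0.03942038313826833 -0.07742305008106315
floor bl [0.5712 0.2617] local 0.04311645702405355 0.10487739636180222
rim br [0.5544 0.0553] local 0.059212752217804296 -0.10157566127334595
rim bl [0.5842 0.2612] local 0.056050515936514216 0.10637013022995911
rim inner right [0.499  0.0674] local 0.002638941579373116 -0.09842617310804098
rim inner left [0.5031 0.2748] local -0.026146478743478547 0.10702623864928804
at [0.5071 0.1085 0.2089] yaw -9.11 tilt [-0.015 -0.01  -1.   ] turn units 0.0 shift units [ 0.375  8.119 -0.028] F [0.4 0.1 1.1] w 13.5 t 7.7333
```

```bash
python3 -m jog '[91.8,0.04,0.8,-0.1,0, 91.8,0.04,0.9,0,0, 91.8,0.04,0.9,0,0, 91.8,0.04,0.9,0,0, 91.8,0.04,0.9,0,0, 91.8,0.04,0.9,0,0, 91.8,0.04,0.9,0,0, 91.8,0.04,0.8,0,0, 91.8,0.04,0.6,0,0, 91.8,0,0,0,0]';  python3 -c "
from h import *
plan([.4707,-.2142,.21],-9.1)"
```

```text
clock: 8.57
position: [0.4667, -0.2044, 0.2079]
ee_rot: [3.127, -0.234, -0.035]
force: [0.5, -0.2, 0.7]
width: 0.871
at [ 0.4667 -0.2044  0.2079] yaw -8.57 tilt [-0.023 -0.004 -1.   ] turn units 0.09 shift units [ 0.137  0.225 -0.052] F [ 0.5 -0.2  0.7] w 80.0 t 8.5667
```

```bash
python3 -m jog '[91.8,0.14,0.22,0.2,0.1, 91.8,0,0,0.5,0, 91.8,0,0,0.5,0, 91.8,0,0,0.5,0, 91.8,0,0,0.5,0, 91.8,0,0,0.3,0, 91.8,0,0,0,0]';  python3 -c "
from h import *
plan([.4707,-.2142,.065],-9.1)"
```

```text
clock: 9.15
position: [0.4673, -0.2144, 0.0968]
ee_rot: [3.128, -0.255, -0.041]
force: [-0.4, 0.1, 0.2]
width: 0.998
at [ 0.4673 -0.2144  0.0968] yaw -9.32 tilt [-0.026 -0.001 -1.   ] turn units -0.04 shift units [ 0.082 -0.018  0.794] F [-0.4  0.1  0.2] w 91.6 t 9.15
```

```bash
python3 -m jog '[91.8,0.09,0,0.25,0, 91.8,0,0,0.3,0, 91.8,0.02,0,0.25,0, 91.8,0,0,0,0]';  python3 -c "
from h import *
plan([.4707,-.2142,.065],-9.1)"
```

```text
clock: 9.48
position: [0.4721, -0.2134, 0.0612]
ee_rot: [3.13, -0.251, -0.042]
force: [-1.5, 0.9, -0.2]
width: 1.0
at [ 0.4721 -0.2134  0.0612] yaw -9.17 tilt [-0.027  0.001 -1.   ] turn units -0.01 shift units [-0.032  0.026 -0.095] F [-1.5  0.9 -0.2] w 91.8 t 9.4833
```

```bash
python3 -m jog '[91.8,-0.03,0,-0.1,0, 60,0,0,0,0, 50,0,0,0,0, 50,0,0,0,0, 50,0,0,0,0, 50,0,0,0,0, 50,0,0,0,0, 50,0,0,0,0]' 15;  python3 -c "
from h import *
plan([.4707,-.2142,.065],-9.1)"
```

```text
clock: 10.15
position: [0.4731, -0.2135, 0.0682]
ee_rot: [3.129, -0.25, -0.035]
force: [-0.1, -1.4, -1.1]
width: 0.618
at [ 0.4731 -0.2135  0.0682] yaw -9.15 tilt [-0.023 -0.001 -1.   ] turn units -0.01 shift units [-0.057  0.027  0.08 ] F [-0.1 -1.4 -1.1] w 56.8 t 10.15
```

```bash
python3 -m jog '[50,0,0,-0.1,0, 50,0,0,-0.3,0, 50,0,0,-0.4,0, 50,0,0,-0.4,0, 50,0,0,-0.4,0, 50,0,0,0,0]';  python3 - <<'E'
from h import *
plan([.4707,-.2142,.21],-9.1)
S=get_image("scene")[:,:,::-1];W=get_image("wrist")[:,:,::-1]
cv2.imwrite("pics/g6.png",np.hstack([cv2.resize(S[100:240,230:400],(400,330)),cv2.resize(W[100:300,140:380],(396,330))]))
E
```

```text
clock: 10.65
position: [0.4734, -0.213, 0.1348]
ee_rot: [3.13, -0.25, -0.041]
force: [0.7, -0.0, 0.1]
width: 0.614
at [ 0.4734 -0.213   0.1348] yaw -9.15 tilt [-0.026  0.001 -1.   ] turn units -0.01 shift units [-0.061  0.041 -1.881] F [ 0.7 -0.   0.1] w 56.3 t 10.65
```

View pics/g6.png

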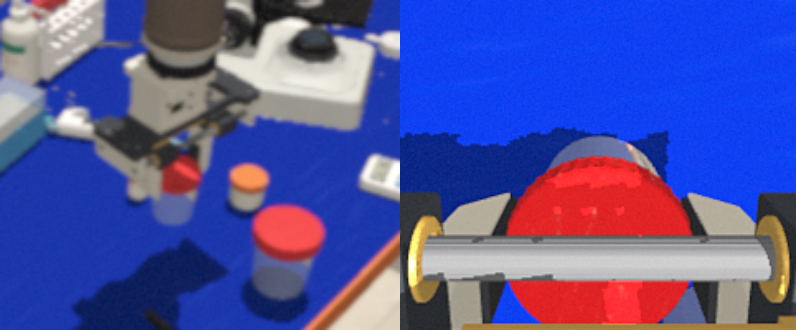

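The cup is held upright by its cap and clear of the bench, and the neighbours are untouched. I carry it to the case.

```bash
python3 -m jog '[50,0,0,-0.5,0, 50,0,0,-0.6,0, 50,0,-0.3,-0.5,0, 50,-0.02,-0.6,0,0, 50,-0.03,-0.7,0,0, 50,-0.03,-0.7,0,0, 50,-0.03,-0.7,0,0, 50,-0.03,-0.7,0,0, 50,-0.03,-0.7,0,0, 50,-0.03,-0.7,0,0, 50,-0.03,-0.7,0,0, 50,-0.03,-0.7,0,0, 50,-0.03,-0.6,0,0, 50,0,-0.3,0,0, 50,0,0,0,0]';  python3 -c "
from h import *
plan([.503,.128,.2],-9.1)"
```

```text
clock: 12.0
position: [0.503, 0.0924, 0.183]
ee_rot: [3.129, -0.261, -0.082]
force: [0.1, 0.7, -0.4]
width: 0.618
at [0.503  0.0924 0.183 ] yaw -9.55 tilt [-0.052  0.003 -0.999] turn units -0.07 shift units [-0.14  -0.878 -0.424] F [ 0.1  0.7 -0.4] w 56.7 t 12.0
```

```bash
python3 -m jog '[50,-0.07,-0.45,-0.1,0, 50,-0.07,-0.43,0,0, 50,0,0,0,0]';  python3 -c "
from h import *
plan([.503,.128,.16],-9.1)"; python3 -m jog '[50,0,0,0.4,0, 50,0,0,0.4,0, 50,0,0,0,0]';python3 -c "
from h import *
plan([.503,.128,.15],-9.1)"
```

```text
clock: 12.25
position: [0.5019, 0.1267, 0.1841]
ee_rot: [3.125, -0.262, -0.09]
force: [-0.2, 0.2, -0.2]
width: 0.62
at [0.5019 0.1267 0.1841] yaw -9.61 tilt [-0.058  0.001 -0.998] turn units -0.08 shift units [ 0.022 -0.036  0.602] F [-0.2  0.2 -0.2] w 56.9 t 12.25
clock: 12.5
position: [0.4997, 0.1234, 0.1499]
ee_rot: [3.123, -0.263, -0.092]
force: [-1.0, 0.0, -0.4]
width: 0.62
at [0.4997 0.1234 0.1499] yaw -9.66 tilt [-0.059 -0.001 -0.998] turn units -0.09 shift units [ 0.063 -0.126 -0.002] F [-1.   0.  -0.4] w 56.9 t 12.5
```

```bash
python3 -m jog '[50,0.2,-0.12,0,-0.05, 50,0,0,0.3,0, 50,0.02,0,0.4,0, 50,0.02,0,0.4,0, 50,0.02,-0.05,0.3,0, 50,0,0,0,0]';python3 -c "
from h import *
plan([.508,.128,.076],-9.1)"
```

```text
clock: 13.0
position: [0.5132, 0.1226, 0.0934]
ee_rot: [3.122, -0.264, -0.087]
force: [0.1, -0.3, -0.9]
width: 0.618
at [0.5132 0.1226 0.0934] yaw -9.68 tilt [-0.056 -0.003 -0.998] turn units -0.1 shift units [-0.15  -0.112  0.436] F [ 0.1 -0.3 -0.9] w 56.7 t 13.0
```

```bash
python3 -m jog '[50,-0.12,-0.12,0.1,-0.1, 50,0,0,0.15,0, 50,0,0,0.1,0]';python3 -m jog '[50,0,0,0.06,0, 50,0,0,0.05,0]';python3 -c "
from h import *
plan([.508,.128,.074],-9.1)"
```

```text
clock: 13.25
position: [0.5108, 0.1276, 0.081]
ee_rot: [3.124, -0.249, -0.083]
force: [-0.2, -1.0, -0.5]
width: 0.62
clock: 13.42
position: [0.5108, 0.1277, 0.0767]
ee_rot: [3.124, -0.248, -0.081]
force: [0.4, 0.6, -1.0]
width: 0.62
at [0.5108 0.1277 0.0767] yaw -9.1 tilt [-0.052 -0.003 -0.999] turn units -0.0 shift units [-0.071  0.005  0.068] F [ 0.4  0.6 -1. ] w 56.9 t 13.4167
```

```bash
python3 -m jog '[50,-0.04,0,0.05,0, 50,0,0,0.05,0, 50,0,0,0,0]';python3 -m jog '[50,0,0,0.04,0, 50,0,0,0,0]';python3 -c "
from h import *
plan([.508,.128,.074],-9.1)"
```

```text
clock: 13.67
position: [0.5091, 0.128, 0.0737]
ee_rot: [3.124, -0.248, -0.08]
force: [0.5, 0.2, -0.1]
width: 0.62
clock: 13.83
position: [0.509, 0.128, 0.0733]
ee_rot: [3.124, -0.248, -0.079]
force: [-0.0, -0.2, -0.8]
width: 0.623
at [0.509  0.128  0.0733] yaw -9.11 tilt [-0.051 -0.003 -0.999] turn units -0.0 shift units [-0.025  0.003 -0.017] F [-0.  -0.2 -0.8] w 57.2 t 13.8333
```

```bash
python3 -m jog '[50,0,0,0.07,0, 50,0,0,0.05,0]';python3 -c "
from h import *
plan([.508,.128,.074],-9.1)"; python3 -m jog '[62,0,0,0,0,66,0,0,0,0,68,0,0,0,0,68,0,0,0,0,68,0,0,0,0]';python3 -c "
from h import *
plan([.508,.128,.074],-9.1)"
```

```text
clock: 14.0
position: [0.5093, 0.1278, 0.0706]
ee_rot: [3.124, -0.249, -0.076]
force: [-4.6, -2.4, 18.5]
width: 0.622
at [0.5093 0.1278 0.0706] yaw -9.13 tilt [-0.049 -0.003 -0.999] turn units -0.0 shift units [-0.033  0.    -0.086] F [-4.6 -2.4 18.5] w 57.1 t 14.0
clock: 14.42
position: [0.5097, 0.1279, 0.0709]
ee_rot: [3.124, -0.249, -0.073]
force: [-0.3, 1.2, -0.5]
width: 0.738
at [0.5097 0.1279 0.0709] yaw -9.13 tilt [-0.047 -0.003 -0.999] turn units -0.0 shift units [-0.042  0.004 -0.079] F [-0.3  1.2 -0.5] w 67.8 t 14.4167
```

Floor contact was confirmed at 18 N, and the cup is released. I rise and check.

```bash
python3 -m jog '[68,0,0,-0.2,0,68,0,0,-0.4,0,68,0,0,-0.5,0,68,0,0,-0.8,0,68,0,0,-0.8,0,68,0,0,-0.8,0, 68,0,0,-0.6,0, 68,0,0,0,0]';python3 - <<'E'
from h import *
plan([.508,.128,.25],-9.1)
S=get_image("scene")[:,:,::-1];W=P("wrist");b=get_image("wrist")[:,:,::-1];cv2.imwrite("pics/w7.png",b);np.savez("w7.npz",K=W[0],x=W[1],r=W[2])
cv2.imwrite("pics/g7.png",np.hstack([cv2.resize(S[160:310,110:270],(340,319)),cv2.resize(b[0:310,40:480],(450,319))]))
E
```

```text
clock: 15.08
position: [0.5157, 0.1284, 0.2433]
ee_rot: [3.123, -0.246, -0.082]
force: [0.6, 0.4, 0.5]
width: 0.74
at [0.5157 0.1284 0.2433] yaw -9.04 tilt [-0.053 -0.004 -0.999] turn units 0.01 shift units [-0.189  0.041 -0.167] F [0.6 0.4 0.5] w 67.9 t 15.0833
```

View pics/g7.png

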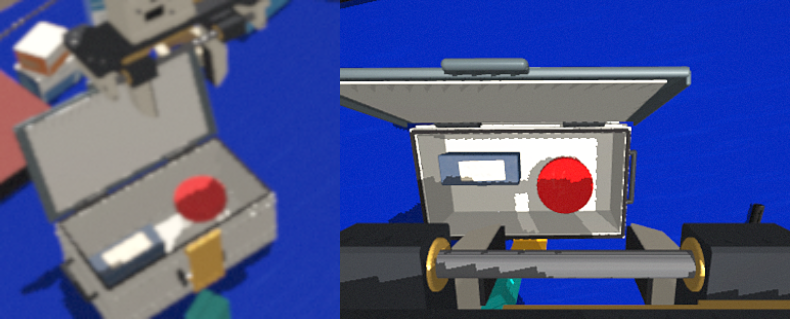

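The cup stands upright on the floor at crop (565,185), the box lies flat at the left, and nothing stands above the rim. Now I go behind the lid.

```bash
python3 -m jog '[0,0,0,-0.7,0, 0,0,0,-0.7,0, 0,0.5,-0.15,-0.2,0, 0,0.7,-0.15,0,0, 0,0.7,-0.15,0,0, 0,0.7,-0.15,0,0, 0,0.7,-0.15,0,0, 0,0.5,0,0,0, 0,0,0,0,0]' 20;python3 - <<'E'
from h import *
T=P("top")
print("tape",atz(T,(255,127),.024),"box",atz(T,(200,105),.04),"sanit",atz(T,(236,90),.1))
plan([.655,.142,.195],-9.1)
E
```

```text
clock: 15.93
position: [0.671, 0.132, 0.2814]
ee_rot: [3.111, -0.242, -0.121]
force: [-1.2, -1.0, -1.1]
width: 0.136
tape [ 0.76634363 -0.07591469  0.024     ] box [0.82541954 0.0861758  0.04      ] sanit [ 0.84660239 -0.02182263  0.1       ]
at [0.671  0.132  0.2814] yaw -8.94 tilt [-0.079 -0.013 -0.997] turn units 0.03 shift units [-0.435 -0.183  2.159] F [-1.2 -1.  -1.1] w 12.5 t 15.9333
```

```bash
python3 -m jog '[0,0,-0.1,0.5,0, 0,0,-0.1,0.5,0, 0,0,0,0.5,0, 0,0,0,0.5,0, 0,0,0,0.2,0, 0,0,0,0,0]';python3 - <<'E'
from h import *
plan([.63,.142,.195],-9.1)
E
```

```text
clock: 16.43
position: [0.66, 0.1382, 0.1799]
ee_rot: [3.106, -0.241, -0.144]
force: [-0.7, -0.8, -0.3]
width: 0.005
at [0.66   0.1382 0.1799] yaw -8.95 tilt [-0.094 -0.016 -0.995] turn units 0.02 shift units [-0.755  0.026 -0.377] F [-0.7 -0.8 -0.3] w 0.4 t 16.4333
```

```bash
python3 -m jog '[0,-0.2,0,0,0, 0,-0.25,0,0,0, 0,-0.25,0,0,0, 0,-0.25,0,0,0]'; python3 -m jog '[0,-0.25,0,0,0, 0,-0.25,0,0,0, 0,-0.25,0,0,0]';python3 -c "
from h import *
plan([.63,.142,.195],-9.1)"
```

```text
clock: 16.77
position: [0.6211, 0.1432, 0.1825]
ee_rot: [3.103, -0.243, -0.149]
force: [2.7, 0.1, 2.5]
width: 0.003
clock: 17.02
position: [0.5922, 0.1476, 0.1881]
ee_rot: [3.105, -0.245, -0.14]
force: [3.4, -0.9, -2.7]
width: 0.007
at [0.5922 0.1476 0.1881] yaw -9.1 tilt [-0.091 -0.017 -0.996] turn units -0.0 shift units [ 0.955 -0.01  -0.173] F [ 3.4 -0.9 -2.7] w 0.6 t 17.0167
```

```bash
python3 -m jog '[0,-0.25,0,0.02,0, 0,-0.25,0,0.02,0, 0,-0.25,0,0.03,0]';python3 -m jog '[0,-0.23,0,0.12,0, 0,-0.23,0,0.13,0, 0,-0.23,0,0.13,0]'; python3 -c "
from h import *
plan([.63,.142,.195],-9.1)
p=observe()['position'];a=np.radians(-9.1);d=p[:2]-[.512,.165];print('corner local x',d@[np.cos(a),np.sin(a)]-.012,'z',p[2]-.024)"
```

```text
clock: 17.27
position: [0.5615, 0.1524, 0.1897]
ee_rot: [3.106, -0.246, -0.134]
force: [2.0, 0.1, -0.4]
width: 0.004
clock: 17.52
position: [0.5317, 0.1571, 0.1788]
ee_rot: [3.107, -0.247, -0.127]
force: [2.3, -0.3, 0.8]
width: 0.004
at [0.5317 0.1571 0.1788] yaw -9.16 tilt [-0.083 -0.016 -0.996] turn units -0.01 shift units [ 2.485 -0.017 -0.404] F [ 2.3 -0.3  0.8] w 0.4 t 17.5167
corner local x 0.0087394416973599 z 0.15483137181086362
```

```bash
python3 -m jog '[0,-0.15,0,0.2,0, 0,-0.14,0,0.2,0, 0,-0.13,0,0.21,0]';python3 -m jog '[0,-0.09,0,0.18,0, 0,-0.08,0,0.18,0, 0,-0.07,0,0.18,0]'; python3 -c "
from h import *
plan([.63,.142,.195],-9.1)
p=observe()['position'];a=np.radians(-9.1);d=p[:2]-[.512,.165];print('corner local x',d@[np.cos(a),np.sin(a)]-.012,'z',p[2]-.024)"
```

```text
clock: 17.77
position: [0.5107, 0.1604, 0.1563]
ee_rot: [3.108, -0.246, -0.124]
force: [1.4, 0.2, 1.3]
width: 0.008
clock: 18.02
position: [0.4978, 0.1621, 0.1332]
ee_rot: [3.109, -0.245, -0.125]
force: [1.6, -0.8, 0.9]
width: 0.003
at [0.4978 0.1621 0.1332] yaw -9.08 tilt [-0.081 -0.014 -0.997] turn units 0.0 shift units [ 3.343 -0.028 -1.545] F [ 1.6 -0.8  0.9] w 0.2 t 18.0167
corner local x -0.025558054655179976 z 0.10920128779590677
```

```bash
python3 -m jog '[0,-0.1,0,0.15,0, 0,-0.03,0,0.15,0]';python3 -m jog '[0,0,0,0.12,0, 0,0,0,0.08,0]'; python3 -m jog '[0,0,0,0.08,0, 0,0,0,0.08,0]'; python3 -c "
from h import *
plan([.63,.142,.195],-9.1)
p=observe()['position'];a=np.radians(-9.1);d=p[:2]-[.512,.165];print('corner local x',d@[np.cos(a),np.sin(a)]-.012,'z',p[2]-.024)"
```

```text
clock: 18.18
position: [0.491, 0.1627, 0.12]
ee_rot: [3.108, -0.245, -0.125]
force: [-0.5, -0.3, 18.6]
width: 0.004
clock: 18.35
position: [0.4901, 0.163, 0.1124]
ee_rot: [3.108, -0.245, -0.125]
force: [-10.5, -7.1, 62.6]
width: 0.002
clock: 18.52
position: [0.4901, 0.1631, 0.1125]
ee_rot: [3.107, -0.246, -0.121]
force: [-13.2, -7.4, 54.6]
width: 0.002
at [0.4901 0.1631 0.1125] yaw -9.12 tilt [-0.079 -0.016 -0.997] turn units -0.0 shift units [ 3.536 -0.033 -2.062] F [-13.2  -7.4  54.6] w 0.2 t 18.5167
corner local x -0.033295667163834364 z 0.08853551373829868
```

The lid bottomed out at 88 mm, the expected shut height. I rise, move clear and check that it stays closed.

```bash
python3 -m jog '[0,0,0,-0.2,0, 0,0,0,-0.5,0, 0,0,0,-0.8,0, 0,0,0,-0.8,0, 0,0,0.5,-0.8,0, 0,0,0.9,-0.5,0, 0,0,0.9,-0.2,0, 0,0,0.9,0,0, 0,0,0.9,0,0, 0,0,0.9,0,0, 0,0,0,0,0, 0,0,0,0,0]';python3 - <<'E'
from h import *
plan([.49,.163,.25],-9.1)
S=get_image("scene")[:,:,::-1];T=get_image("top")[:,:,::-1]
cv2.imwrite("pics/s8.png",S);cv2.imwrite("pics/t8.png",T)
m=np.zeros((600,800,3),np.uint8)
a=crop(S,115,190,135,150,2.9);m[:a.shape[0],:a.shape[1]]=a
b=crop(T,100,140,160,140,2.5);m[:350,400:800]=b
c=crop(T,280,170,100,130,1.8);m[355:589,400:580]=c
cv2.imwrite("pics/m8.png",m)
E
```

```text
clock: 19.52
position: [0.4672, -0.039, 0.274]
ee_rot: [3.105, -0.24, -0.129]
force: [0.4, 0.9, 0.4]
width: 0.005
at [ 0.4672 -0.039   0.274 ] yaw -8.92 tilt [-0.084 -0.018 -0.996] turn units 0.03 shift units [-0.237 -5.077  0.599] F [0.4 0.9 0.4] w 0.5 t 19.5167
```

View pics/m8.png

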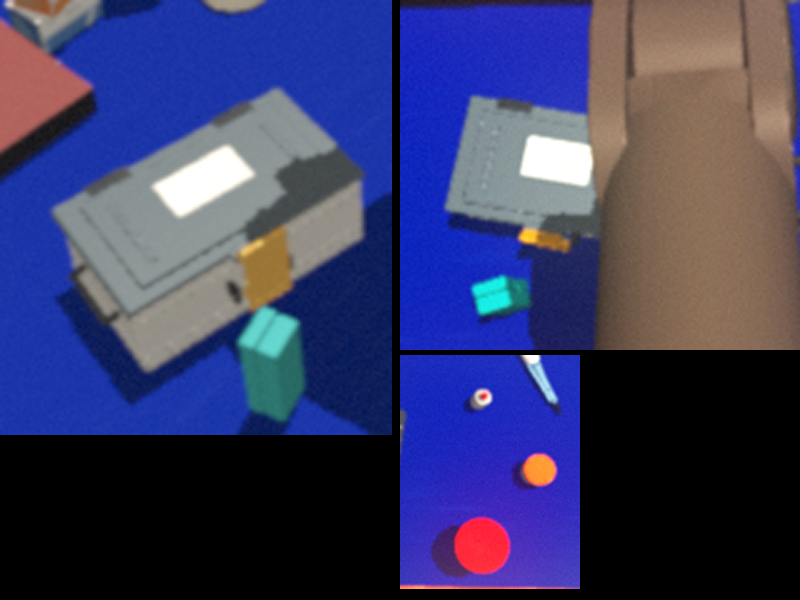

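The lid looks flush and the yellow catch upright, at crop (267,268). The bystanders and the turquoise box are in place. A 2–3 mm gap wouldn't show at this resolution, so I make a gentle touch probe on the lid. A latched lid meets the finger stiffly near TCP z = 0.1125, while an ajar one is soft and higher.

```bash
python3 -m jog '[0,0.05,-0.8,0,0, 0,0.05,-0.9,0,0, 0,0.05,-0.9,0,0, 0,0.05,-0.9,0,0, 0,0.03,-0.9,0,0, 0,0,-0.6,0,0, 0,0,0,0,0]';python3 -c "
from h import *
plan([.492,.163,.122],-9.1)"
```

```text
clock: 20.2
position: [0.5058, 0.1744, 0.2633]
ee_rot: [3.108, -0.23, -0.138]
force: [-1.2, 1.0, 0.0]
width: 0.005
at [0.5058 0.1744 0.2633] yaw -8.54 tilt [-0.089 -0.016 -0.996] turn units 0.09 shift units [-0.296  0.336  3.532] F [-1.2  1.   0. ] w 0.5 t 20.2
```

```bash
python3 -m jog '[0,-0.2,0.2,0.5,0.08, 0,0,0.1,0.6,0, 0,0,0,0.6,0, 0,0,0,0.6,0, 0,0,0,0.5,0, 0,0,0,0.3,0, 0,0,0,0,0]';python3 -c "
from h import *
plan([.492,.163,.117],-9.1)"
```

```text
clock: 20.78
position: [0.4804, 0.1742, 0.1342]
ee_rot: [3.113, -0.211, -0.142]
force: [-0.7, 0.1, -0.8]
width: 0.005
at [0.4804 0.1742 0.1342] yaw -7.81 tilt [-0.092 -0.012 -0.996] turn units 0.21 shift units [0.33 0.23 0.43] F [-0.7  0.1 -0.8] w 0.4 t 20.7833
```

```bash
python3 -m jog '[0,0.28,0.23,0.2,0.2, 0,0,0,0.18,0, 0,0,0,0,0]'; for i in 1; do python3 -m jog '[0,0,0,0.05,0, 0,0,0,0,0]'; done; python3 -m jog '[0,0,0,0.03,0, 0,0,0,0,0]';python3 -m jog '[0,0,0,0.03,0, 0,0,0,0,0]';python3 -c "
from h import *
plan([.492,.163,.117],-9.1)"
```

```text
clock: 21.03
position: [0.489, 0.1645, 0.1175]
ee_rot: [3.11, -0.241, -0.143]
force: [-0.9, -0.4, -0.4]
width: 0.007
clock: 21.2
position: [0.4895, 0.1645, 0.1159]
ee_rot: [3.11, -0.242, -0.141]
force: [-0.6, -0.6, 0.0]
width: 0.003
clock: 21.37
position: [0.4899, 0.165, 0.1156]
ee_rot: [3.111, -0.241, -0.139]
force: [-0.6, 0.4, -0.2]
width: 0.003
clock: 21.53
position: [0.4901, 0.1653, 0.115]
ee_rot: [3.112, -0.241, -0.137]
force: [0.2, 0.5, 0.9]
width: 0.004
at [0.4901 0.1653 0.115 ] yaw -8.91 tilt [-0.089 -0.01  -0.996] turn units 0.03 shift units [ 0.057  0.05  -0.049] F [0.2 0.5 0.9] w 0.4 t 21.5333
```

```bash
python3 -m jog '[0,0,0,0.04,0]'; python3 -m jog '[0,0,0,0.04,0]';python3 -m jog '[0,0,0,0.05,0]';python3 -m jog '[0,0,0,0.06,0]';python3 -m jog '[0,0,0,0.08,0]'
```

```text
clock: 21.62
position: [0.4903, 0.1655, 0.1139]
ee_rot: [3.113, -0.241, -0.136]
force: [-1.4, -1.2, 9.6]
width: 0.003
clock: 21.7
position: [0.4903, 0.1656, 0.1132]
ee_rot: [3.113, -0.241, -0.134]
force: [-5.6, -4.0, 25.2]
width: 0.009
clock: 21.78
position: [0.4903, 0.1656, 0.1129]
ee_rot: [3.112, -0.241, -0.133]
force: [-7.8, -3.8, 35.9]
width: 0.001
clock: 21.87
position: [0.4903, 0.1656, 0.1129]
ee_rot: [3.112, -0.241, -0.131]
force: [-9.3, -5.8, 38.3]
width: 0.001
clock: 21.95
position: [0.4903, 0.1657, 0.1127]
ee_rot: [3.112, -0.241, -0.129]
force: [-11.5, -6.4, 48.7]
width: 0.009
```

The probe touches at about z = 0.1145 and is stiff below that. It's suggestive but not conclusive, so I compare the catch's pixels with the start and take a close-up of the hook.

```bash
python3 -m jog '[0,0,0,-0.2,0, 0,0,0,-0.6,0, 0,-0.3,0,-0.8,0, 0,-0.5,0,-0.6,0, 0,-0.5,0,0,0, 0,-0.5,0,0,0,0,-0.3,0,0,0, 0,0,0,0,0, 0,0,0,0,0]';python3 - <<'E'
from h import *
np.set_printoptions(precision=2,suppress=True)
plan([.49,.163,.25],-9.1)
def yel(im):
    h=cv2.cvtColor(im,cv2.COLOR_BGR2HSV);k=((h[:,:,0]>14)&(h[:,:,0]<26)&(h[:,:,1]>140)).astype(np.uint8)
    n,l,st,c=cv2.connectedComponentsWithStats(k);return [(st[i],c[i]) for i in range(1,n) if st[i][4]>40 and 120<c[i][0]<260 and c[i][1]>200]
print(yel(cv2.imread("pics/s0.png")),yel(cv2.imread("pics/s8.png")))
print(yel(cv2.imread("pics/t0.png")),yel(cv2.imread("pics/t8.png")))
S,T=P("scene"),P("top")
a=np.radians(-9.1);x=np.array([np.cos(a),np.sin(a)])
X=np.array([.512-.066*x[0],.165-.066*x[1]])
print("12mm hook motion in scene px",proj(S,[*(X-.012*x),.1])-proj(S,[*X,.1]),"top",proj(T,[*(X-.012*x),.1])-proj(T,[*X,.1]))
b=get_image("wrist")[:,:,::-1];W=P("wrist");u=proj(W,[*X,.095]).astype(int);print(u)
u0=int(np.clip(u[0]-90,0,332));v0=int(np.clip(u[1]-70,0,249))
z=crop(b,u0,v0,180,135,4);s=crop(cv2.imread("pics/s8.png"),190,260,35,45,6)
z[:s.shape[0]//1,:s.shape[1]]=s
cv2.imwrite("pics/c9.png",z);cv2.imwrite("pics/w9.png",b)
E
```

```text
clock: 22.7
position: [0.4133, 0.1804, 0.2138]
ee_rot: [3.114, -0.242, -0.121]
force: [0.1, -0.2, -1.0]
width: 0.007
at [0.41 0.18 0.21] yaw -8.95 tilt [-0.08 -0.01 -1.  ] turn units 0.02 shift units [ 1.96  0.13 -0.91] F [ 0.1 -0.2 -1. ] w 0.6 t 22.7
[(array([198, 270,  17,  26, 283], dtype=int32), array([206.63, 282.41]))] [(array([198, 269,  17,  27, 298], dtype=int32), array([206.64, 281.95]))]
[(array([148, 231,  20,   9,  95], dtype=int32), array([157.24, 235.23]))] [(array([148, 232,  20,   8,  90], dtype=int32), array([157.1, 235.3]))]
12mm hook motion in scene px [2.99 3.41] top [-1.01  4.55]
[256 145]
```

View pics/c9.png

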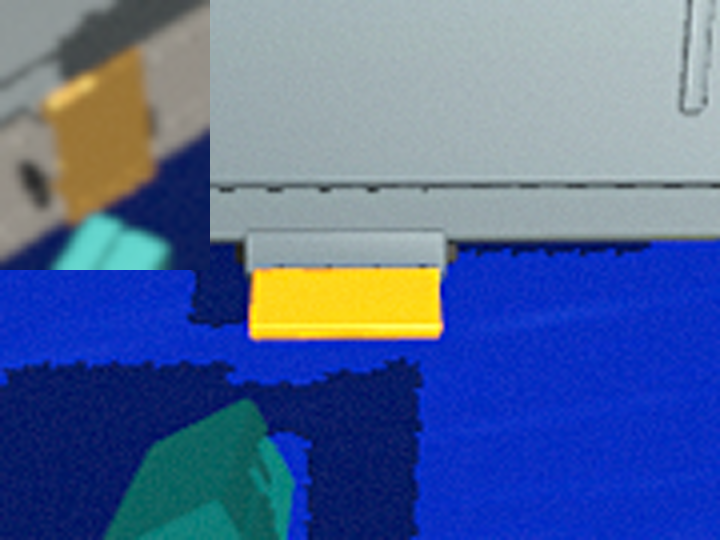

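The close-up shows the yellow hook over the lid's tongue, with its head starting at about crop (345,267). The catch has moved less than 0.5 px from rest, whereas a tongue not yet under the hook would hold it pushed out by several pixels. So the lid is latched, and the gripper is clear. I hand in.

```bash
python3 -c "
from cell import *
print(observe()['force'],sign_off())"
```

```text
the job is handed in; nothing more can be done
[-1.50158498  0.37396704  0.01094213] None
```

The case is packed, shut and handed in at about 23 s of robot time. I tipped the navy slide box flat, label up, and slid it against the left end. I then stood the smaller red-capped cup on the floor to its right, swung the lid shut and pressed it down.

- **Contents:** the last look before closing showed the box flat at the left end and the cup upright on the floor, with nothing above the rim.
- **Catch:** the fingertip pressing on the lid bottomed out at about 88 mm, the height given for shut. The catch was back at rest (less than 0.5 px from its start), and the close-up shows its hook over the lid's tongue.
- **Things round about:** the tub, dropper bottle, large cup and turquoise box looked undisturbed in the final pictures. The tape roll was only partly in view and I did not check it.

**Did not fully agree:**
- A gentle touch on the closed lid first met it about 2 mm above the fully pressed height. That alone could not rule out a lid slightly ajar, so I relied on the catch evidence.
- The tool slowly drifted out of vertical, so the cup was carried and set down tilted by about 3°. It stood upright once released.
- The grip on the cup read 57 mm, not the 60 mm given for its cap. It held without slipping.
- Pressing the lid reached about 63 N at the wrist, well above the 8–12 N it needs but within the 120 N wrist limit.

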